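# Roll a mailing tube into the V-cradle and slide it to the stop

### The arm

A 6-joint arm with a two-finger parallel gripper is mounted at the origin on the work surface. World frame = base frame: x ahead of the robot, y to its left, z up, the work surface at z = 0. Lengths are in m, angles in rad, forces in N, time in s.
With the tool pointing down it reaches from about 0.375 to 0.925 m from the base axis. Payload 5.7 kg.
Tool frame: the origin (TCP) lies midway between the tips of the shut fingers; the grasp point (between the pads) lies 19 mm behind it; z points along the fingers, x is the direction in which the jaws open and shut, and the axes are right-handed (so a half turn about z gives the same grasp; the last joint's range is limited). The gripper opens to 88 mm and grips with 3 to 60 N. Pads are 20 mm wide; open, the fingers measure 115 mm over their backs; the gripper's body (75 mm by 178 mm) begins 61 mm behind the grasp point.
Start: joints at [1.105, 0.359, 1.51, -0, 1.272, -0.115], TCP at [0.206, 0.563, 0.223] pointing down, gripper open.
Joint ranges: [-2.97, 2.97], [-1.01, 2.36], [0.21, 2.38], [-0.96, 4.11], [0.2, 2.71], [-2.98, 2.98]. Speed limits (rad/s): [2.39, 2.39, 3.14, 3.14, 3.14, 3.14].

### API

Orientations are given as a unit quaternion [x, y, z, w].
In Python, from bench import move_ptp, servo_line, goto_joints, move_gripper, sleep, inverse_kinematics, capture, PlanningError, close_job, spot_in, silhouettes, current_clock, current_joint_pos, current_qvel, current_joint_torque, current_position, current_orientation, current_force, current_torque, current_finger_gap gives the robot as it stands. Calls block until the motion is done:
- move_ptp(position, orientation): joint-space move of the TCP to a pose.
- servo_line(position, orientation=None, rate=0.15, contact_N=None): straight line of the TCP; orientation=None keeps the orientation; rate is the mean speed in m/s. With contact_N (N) it stops when the force on the tool has changed by that much, and returns True; else False.
- goto_joints(angles): joint-space move.
- move_gripper(opening): finger opening in m; the grip force is fixed at half the most; returns when the fingers have stopped.
- sleep(seconds).
- inverse_kinematics(position, orientation): joint angles nearest the present ones, or None.
- capture(name): name is "side" or "top"; returns a dict with "image" (400x640x3 uint8, blue, green, red), "range_z" (400x640 float32, m along the optical axis (not along the pixel's ray), 0 where there is no reading), "intrinsics" (3x3 intrinsics, pixels), "R" (3x3) and "t" (3): a world point X has camera coordinates R X + t. Camera axes: x right, y down, z forward; pixel columns grow to the right and rows downward; lengths in m; the calibration is good to about 2 mm. A picture is of the moment at which its call begins.
A pose or a line that the arm cannot do raises PlanningError and nothing moves.
- close_job(): hands the job in, once; it reports no verdict.
Trained networks look in the newest picture that a camera, given by its name, has taken for a name from the list of things; names that differ only in an ending like _2 or _b are one class to them, and where a whole thing is asked for, a point or a joint stands for the part that bears it (a point fixed in the world has none). Each returns a list of dicts, best first, with "conf" (0 to 1); they miss things now and then, are a little off and sometimes report something else, mostly with a low value. They report only what shows in the picture. A call takes as long as a camera call. They do not tell look-alikes from the thing itself.
- spot_in(camera, query): "xy" ([column, row] in pixels, amid what is visible of it).
- silhouettes(camera, query): "region" (400x640 bool, what is visible of it) and "xy" ([column, row] in pixels, amid what is visible of it).
Readings, each from a call of its own:
- current_clock(): time.
- current_joint_pos(): joint angles.
- current_qvel(): joint speeds.
- current_joint_torque(): joint torques, N m.
- current_position(): TCP position.
- current_orientation(): TCP orientation.
- current_force(): force on the tool from outside, world axes, zero at the start.
- current_torque(): the same for the moment, N m.
- current_finger_gap(): finger opening in m.
Only numpy, scipy, OpenCV 4.12 (cv2) and the standard library are available. Lean on these libraries where they do the work, as an engineer would, in place of code of your own. Each camera call takes 0.05 s, during which the arm holds its last target.

### The job

With the fingertips, roll the cardboard mailing tube along the bench by its side, up the ramp and into the V of the plywood cradle, then push on its near end to slide it along the V until its far end rests against the end stop. Push it gently, rolling it over the bench rather than skidding it, and never grip or lift it. Leave the upright core, the tape roll and the carton where they are.

Things in the scene. Friction and masses are not known exactly. Their poses are not given: they have to be found in the camera images.
- tube: Mailing tube on its side: brown cardboard, white flat ends, 60 mm diameter, 180 mm long, about 0.25 kg. Origin mid-axis, 30 mm above the bench. x runs along the tube, roughly away from the robot; y, z turn as it rolls (z up at first). Smooth (friction about 0.4): pushed from the side at mid-height it rolls, coasting a few cm. Lies 170-250 mm to the -y side of the V, up to 0.2 rad askew.
- cradle: Fixed plywood V-cradle, x from -100 to +90 mm along the V, roughly away from the robot. Origin on the bench under the V's bottom line (2 mm high). Both grey felt faces of the V slope 30 degrees; the far one rises to 25 mm at y = 40, flat to y = 60. A tube in the V has its axis at y = 0, 36.6 mm above the bench. The -x end is open; entry is from the -y side (robot's right) up a ramp.
- crest (a point): Middle of the crest between ramp and V, 15 mm above the bench and 22.5 mm to the -y side of the V's bottom line. From here the ramp falls at 15 degrees to the bench at cradle y = -78.5 mm. Axes as the cradle's. The tube's axis passes over it at 45 mm height, then drops into the V.
- stop (a point): Point on the inner face of the end stop (cradle x = +90 mm) where the middle of the tube's end comes to rest. The stop is a darker wood plate across the V's far end, 15 mm thick, 60 mm high, from 25 mm to the -y side to 60 mm to the +y side of the V. A tube against it has its near end at cradle x = -90 mm. At the start the tube's far end is 30-55 mm short of it.
- core: Bystander: short cardboard core standing upright, 54 mm outer diameter, 85 mm high, loose. Origin at the centre of its underside.
- tape: Bystander: roll of clear tape lying flat, 96 mm outer diameter, 48 mm high, loose. Origin at the centre of its underside.
- carton: Bystander: closed cube-like carton, 100 x 100 mm and 70 mm high, loose. Origin at the centre of its underside.
There are look-alikes about, which are no part of the job. What is shaped like the tube but green or purple is not meant.

How it is judged:
On the way, in this order (a step that is already met when the one before it is completed fails the run):
1. the tube, still on the bench before the ramp, has rolled at least a quarter turn or so (angle between tube's own z axis and vertical above 1.2 rad and y of tube in the frame of cradle below -0.075 m and z of tube in the frame of cradle below 0.035 m), for 0.05 s.
2. the tube lies in the V (y of tube in the frame of cradle between -0.005 and 0.005 m and z of tube in the frame of cradle below 0.04 m and angle between the x axis of tube and the x axis of cradle, either way round below 0.06 rad), for 0.2 s.
At the end, for the whole second after the job is handed in: The tube lies in the V (axis within 5 mm of the V's line, less than 40 mm above the bench, within 0.06 rad of parallel), its far end within 5 mm of the end stop, at rest (all of step 2 and x of tube in the frame of cradle between -0.005 and 0.004 m and linear speed of tube below 0.02 m/s); the robot touches nothing.
It fails at once if the tube is lifted (axis more than 57 mm above the bench; it passes the crest at 45 mm) or tipped up on end (over 0.3 rad) (height (world z) of tube above 0.057 m or angle between tube's own x axis and vertical below 1.27 rad or angle between tube's own x axis and vertical above 1.87 rad).
It fails at once if the tube is struck or squeezed (hand force over 40 N, or faster than 0.6 m/s) (contact force between the fingers and tube above 40 N or linear speed of tube above 0.6 m/s).
It fails at once if the core, tape roll or carton is moved more than 20 mm (distance of any of core, tape, carton from where it was at the start of the episode above 0.02 m).
It also fails if it takes over 51 s, if anything falls off the work surface, if the arm or the gripper's body presses on something with over 40 N, if the wrist force passes 120 N, or if a joint passes its speed limit or range.

## Working session

There is one attempt and no reset: what is moved stays moved. The work goes in short steps, each a Python script; the robot and the scene stay as the last script left them, time stands still between calls to the robot, and variables do not carry over. Pictures are saved under pics/ and viewed, and the job is handed in when it is done.

```bash
mkdir -p pics; ls
cat > h.py <<'E'
import numpy as np, cv2
from bench import *
def w(c,u,v,z=None):
    K=c["intrinsics"];d=z if z is not None else c["range_z"][int(v),int(u)]
    p=np.linalg.inv(K)@np.array([u,v,1.])*d
    return c["R"].T@(p-c["t"])
def cloud(c):
    K=c["intrinsics"];v,u=np.mgrid[0:400,0:640];z=c["range_z"]
    p=np.stack([(u-K[0,2])/K[0,0]*z,(v-K[1,2])/K[1,1]*z,z],-1)
    P=(p-c["t"])@c["R"]; P[z==0]=np.nan
    return P
E
python3 - <<'E'
from h import *
for n in("side","top"):
    c=capture(n);cv2.imwrite(f"pics/{n}0.png",c["image"]);np.savez(f"{n}0.npz",**c)
    print(n,c["R"].T@-c["t"],c["R"].tolist())
    P=cloud(c)
    for q in("tube","cradle","stop","crest","core","tape","carton"):
        for r in spot_in(n,q)[:4]:
            u,v=r["xy"];print(q,np.round(r["xy"]),round(r["conf"],2),np.round(P[int(v),int(u)],3))
print(current_clock(),current_position(),current_orientation())
E
```

```text
pics
side [-0.00676714 -0.67280989  1.07743509] [[0.8166067491710548, -0.5771925259958737, -0.0014849723178633504], [-0.45325603615618953, -0.6396653756291364, -0.6207955967218319], [0.35736869322348497, 0.5076189468053165, -0.7839710593816586]]
tube [453. 253.] 0.83 [ 0.66  -0.374  0.057]
tube [311. 266.] 0.72 [ 0.329 -0.183  0.055]
tube [316. 358.] 0.7 [ 0.197 -0.387  0.059]
tube [362. 218.] 0.63 [ 0.536 -0.142  0.056]
cradle [329. 169.] 0.83 [0.604 0.106 0.002]
stop [326. 172.] 0.8 [0.58  0.095 0.008]
crest [330. 171.] 0.81 [0.591 0.089 0.011]
core [400. 308.] 0.88 [ 0.457 -0.396  0.009]
tape [253. 133.] 0.62 [ 0.486  0.404 -0.005]
carton [292. 109.] 0.85 [0.634 0.366 0.061]
top [0.32005422 0.00160247 1.30066444] [[-0.0029226334464804416, -0.9999778566327361, -0.005978666902951553], [-0.9939393769624227, 0.0035618866536799546, -0.10987187031728035], [0.10989073271795238, 0.0056213172535688714, -0.9939277778868273]]
tube [363. 170.] 0.98 [ 0.551 -0.112  0.059]
tube [443. 129.] 0.97 [ 0.676 -0.359  0.057]
tube [453. 289.] 0.69 [ 0.203 -0.367  0.062]
tube [381. 244.] 0.65 [ 0.333 -0.161  0.062]
cradle [459. 208.] 0.57 [ 0.444 -0.416  0.002]
stop [292. 161.] 0.83 [0.593 0.105 0.008]
crest [289. 162.] 0.78 [0.587 0.112 0.005]
core [196. 135.] 0.47 [0.658 0.386 0.07 ]
tape [194. 202.] 0.89 [0.462 0.407 0.005]
carton [197. 137.] 0.77 [0.651 0.383 0.07 ]
0.8 [0.20616861 0.56342287 0.22263518] [ 8.19643557e-01  5.72873840e-01 -5.52944739e-05  2.79004977e-05]
```

View pics/top0.png

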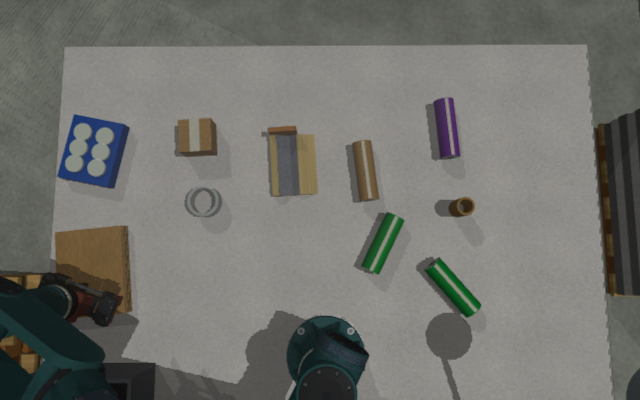

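View pics/side0.png

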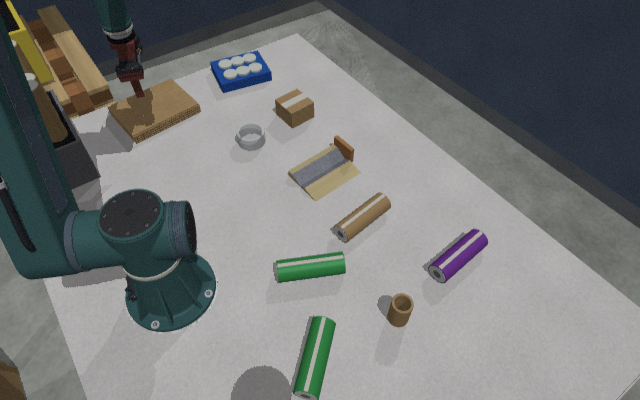

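Run:
```python
import cv2
i=cv2.imread("pics/top0.png");cv2.imwrite("pics/topc.png",cv2.resize(i[100:260,250:480],None,fx=3.4,fy=3.4,interpolation=cv2.INTER_CUBIC))
```

```text
(no output)
```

View pics/topc.png

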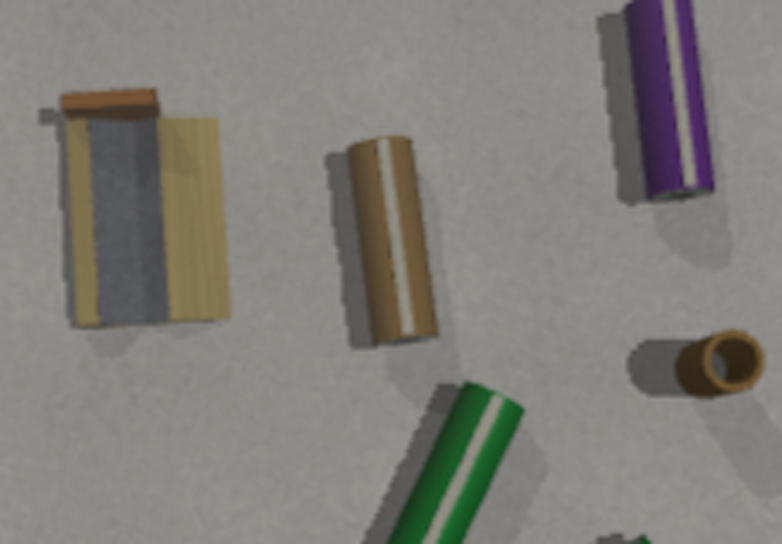

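The lying tubes in the top view are brown (363,170), purple (446,128), green (381,244) and green (453,289). Only the brown one fits the description: it is cardboard and to the -y side of the V. The enlarged crop confirms this. The cradle is at (292,162), with its stop at (282,130). Next I'll fit the poses from depth.

```bash
cat >> h.py <<'E'
from scipy.optimize import least_squares
def tofr(P,x,y,a):
    d=P[:,:2]-[x,y];c,s=np.cos(a),np.sin(a)
    return d[:,0]*c+d[:,1]*s,-d[:,0]*s+d[:,1]*c
def hmod(X,Y):
    prof=np.interp(Y,[-78.5e-3,-22.5e-3,0,40e-3,60e-3],[0,.015,.002,.025,.025])
    h=np.where((X>-.1)&(X<.09)&(Y>-.0785)&(Y<.06),prof,0)
    return np.where((X>=.09)&(X<.105)&(Y>-.025)&(Y<.06),.06,h)
def fit_cradle(P):
    Q=P.reshape(-1,3);Q=Q[np.isfinite(Q[:,2])]
    Q=Q[(abs(Q[:,0]-.59)<.15)&(Q[:,1]>-.04)&(Q[:,1]<.2)&(Q[:,2]<.075)]
    def cost(p):
        X,Y=tofr(Q,*p[:3]);r=Q[:,2]-hmod(X,Y)-p[3]
        return np.mean(np.minimum(abs(r),.02))
    from scipy.optimize import differential_evolution as DE
    r=DE(cost,[(.52,.65),(.03,.17),(-.35,.35),(-.006,.006)],seed=1,maxiter=60,popsize=14)
    return r.x,r.fun,len(Q)
def brown_mask(c):
    b,g,r=[c["image"][...,i].astype(int) for i in range(3)]
    return (r-b>18)&(r>=g)
def fit_tube(c,P,lo,hi,z0=.03,reg=None):
    """axis fit from points above bench in box; z0 axis height"""
    Q=P.reshape(-1,3)
    m=np.isfinite(Q[:,2])&(Q[:,0]>lo[0])&(Q[:,0]<hi[0])&(Q[:,1]>lo[1])&(Q[:,1]<hi[1])&(Q[:,2]>lo[2])&(Q[:,2]<hi[2])
    if reg is not None:m&=reg.reshape(-1)
    Q=Q[m]
    def res(p):
        a=p[1];n=np.array([-np.sin(a),np.cos(a)])
        dd=Q[:,:2]@n-p[0];return np.hypot(dd,Q[:,2]-p[2])-.03
    r=least_squares(res,[np.median(Q[:,1]),0,z0],loss="soft_l1",f_scale=.002)
    d,a,z=r.x;t=np.array([np.cos(a),np.sin(a)]);n=np.array([-t[1],t[0]])
    s=Q[:,:2]@t;s0,s1=np.percentile(s,[.3,99.7])
    cen=n*d+t*(s0+s1)/2
    return dict(c=cen,a=a,z=z,len=s1-s0,n=len(Q),rms=np.std(r.fun))
E
python3 - <<'E'
from h import *
for n in("top","side"):
    c=dict(np.load(f"{n}0.npz"));P=cloud(c)
    print(n,fit_cradle(P))
    print(fit_tube(c,P,[.42,-.21,.012],[.68,-.05,.09],reg=None if n=="side" else None))
    # only brown/white tape excludes green
    g=c["image"].astype(int);ng=(g[...,1]-g[...,2]<15)
    print(fit_tube(c,P,[.42,-.21,.012],[.68,-.05,.09],reg=ng))
    Q=P.reshape(-1,3)
    for nm,b in(("core",[.40,-.46,.5,-.36]),("tape",[.4,.33,.55,.47]),("carton",[.57,.3,.72,.45])):
        m=(Q[:,0]>b[0])&(Q[:,1]>b[1])&(Q[:,0]<b[2])&(Q[:,1]<b[3])&(Q[:,2]>.03)
        print(nm,np.round(np.percentile(Q[m],[1,99],axis=0),3).tolist())
    b=(abs(Q[:,0]-.3)<.05)&(abs(Q[:,1]-.15)<.05);print("bench z",np.nanmean(Q[b,2]),np.nanstd(Q[b,2]))
E
```

```text
top (array([0.5830888 , 0.10863882, 0.06056471, 0.00072546]), np.float64(0.0024078085576608454), 7116)
{'c': array([ 0.52932719, -0.12527336]), 'a': np.float64(0.1228590316820323), 'z': np.float64(0.03069365509418712), 'len': np.float64(0.22701898093481016), 'n': 1193, 'rms': np.float64(0.0032501233203723412)}
{'c': array([ 0.55241914, -0.12238587]), 'a': np.float64(0.12095772667361754), 'z': np.float64(0.030681903735175577), 'len': np.float64(0.18044436165284045), 'n': 1188, 'rms': np.float64(0.002880370810853074)}
core [[0.413, -0.432, 0.031], [0.465, -0.38, 0.089]]
tape [[0.415, 0.331, 0.032], [0.509, 0.414, 0.053]]
carton [[0.606, 0.341, 0.032], [0.708, 0.442, 0.077]]
bench z 0.0004670304209191788 0.0026293119423799255
side (array([ 0.58432323,  0.1076137 ,  0.05232399, -0.00186716]), np.float64(0.002716895356947079), 5153)
{'c': array([ 0.55304009, -0.12396358]), 'a': np.float64(0.11815068697971615), 'z': np.float64(0.028555431577080567), 'len': np.float64(0.18257136678726626), 'n': 1252, 'rms': np.float64(0.004578617910404352)}
{'c': array([ 0.55308809, -0.12394601]), 'a': np.float64(0.11750621105832668), 'z': np.float64(0.02855351056303304), 'len': np.float64(0.18248581464270758), 'n': 1250, 'rms': np.float64(0.004409323253322973)}
core [[0.413, -0.436, 0.032], [0.465, -0.385, 0.086]]
tape [[0.416, 0.33, 0.03], [0.507, 0.414, 0.05]]
carton [[0.606, 0.337, 0.031], [0.709, 0.441, 0.072]]
bench z -0.002054201278273287 0.002193985639347113
```

```bash
cat >> h.py <<'E'
from scipy.spatial.transform import Rotation as Rt
CR=(.5837,.1081,.0565)
def quat(a): return (Rt.from_euler('z',a)*Rt.from_euler('x',np.pi)).as_quat().tolist()
def c2w(X,Y):
    c,s=np.cos(CR[2]),np.sin(CR[2]);return np.array([CR[0]+c*X-s*Y,CR[1]+s*X+c*Y])
def w2c(p):
    X,Y=tofr(np.array([[p[0],p[1]]]),*CR);return X[0],Y[0]
def pusher(c,a,gap=0.):  # TCP xy behind tube centre
    return np.array(c)-(.04+gap)*np.array([-np.sin(a),np.cos(a)])
def look(tag,cams=("top",),lo=[.4,-.21,.012],hi=[.7,.2,.09]):
    for n in cams:
        c=capture(n);cv2.imwrite(f"pics/{n}_{tag}.png",c["image"]);np.savez(f"{n}_{tag}.npz",**c)
E
python3 - <<'E'
from h import *
a=.1195;tc=np.array([.5527,-.1232]);p=pusher(tc,a,.012)
print(p,inverse_kinematics([*p,.2],quat(a)),w2c(tc))
move_ptp([*p,.13],quat(a));print(current_clock())
servo_line([*p,.022],rate=.1)
print(current_clock(),current_position(),current_force())
look("a",("top","side"))
E
python3 -c "
import cv2,numpy as np
a=cv2.imread('pics/top_a.png')[90:290,240:500];b=cv2.imread('pics/side_a.png')[110:310,240:500]
cv2.imwrite('pics/a.png',cv2.resize(np.hstack([a,b]),None,fx=1.5,fy=1.5))"
```

```text
[ 0.55889922 -0.17482916] [-4.21096278e-01  3.59324949e-01  1.57003607e+00 -4.44089210e-16
  1.21223164e+00 -5.40596278e-01] (np.float64(-0.044012031436053284), np.float64(-0.22918034620986125))
3.6917
4.925 [ 0.55943745 -0.17504576  0.02260558] [0.21277121 0.19145144 0.69919108]
```

View pics/a.png

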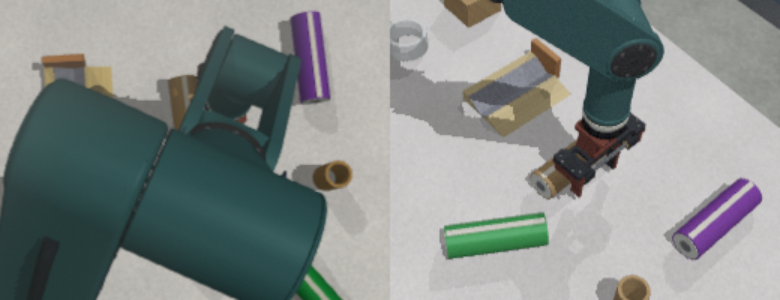

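The fingers are lowered just behind the brown tube on its -y side and straddle its length (side crop, about (590,160)). Nothing else is touched, so I can start the push.

```bash
python3 - <<'E'
from h import *
a=CR[2]
# tube target on the bench, cradle Y=-.125
p=pusher(c2w(-.049,-.125),a)
print(p)
servo_line([*p,.022],quat(a),rate=.06)
print(current_clock(),current_position(),current_force())
sleep(.6);look("b",("side",))
c=dict(np.load("side_b.npz"));P=cloud(c)
b,g,r=[c["image"][...,i].astype(int) for i in range(3)]
E
python3 -c "
import cv2
cv2.imwrite('pics/b.png',cv2.resize(cv2.imread('pics/side_b.png')[80:300,230:480],None,fx=2.5,fy=2.5))"
```

```text
[ 0.54409573 -0.05940374]
7.1167 [ 0.54420106 -0.05966543  0.02200418] [ 0.88842041  0.40425795 -0.78105989]
```

View pics/b.png

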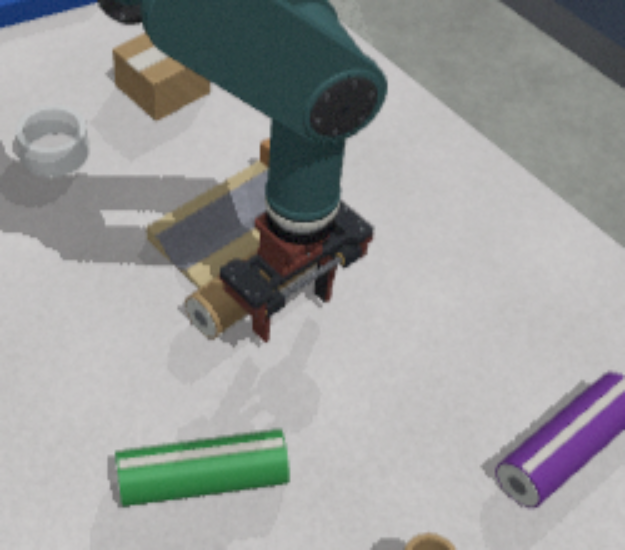

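The tube has rolled to the foot of the ramp, and its near end shows at side pixel (312,205). I'll check where it is from depth.

Run:
```python
from h import *
c=dict(np.load("side_b.npz"));P=cloud(c)
print(w(c,312,205),w2c(w(c,312,205)[:2]))
Q=P.reshape(-1,3);X,Y=tofr(Q,*CR)
m=(X>-.16)&(X<-.06)&(Y>-.2)&(Y<-.06)&(Q[:,2]>.015)&(Q[:,2]<.075)
print(np.percentile(X[m],[1,50,99]),np.percentile(Y[m],[1,50,99]),np.nanmax(Q[m,2]))
for lo in np.arange(-.15,-.06,.015):
    k=m&(X>lo)&(X<lo+.015)&(Q[:,2]>.05);print(round(lo,3),k.sum(),np.round([Y[k].mean(),Q[k,2].max()],4) if k.sum() else 0)
```

```text
[ 0.4516494  -0.01406361  0.04380924] (np.float64(-0.1387384557943167), np.float64(-0.1145117807623293))
[-0.14183762 -0.12406988 -0.09407366] [-0.17876327 -0.11990327 -0.07897017] 0.06724253030665106
-0.15 24 [-0.1087  0.0589]
-0.135 55 [-0.1085  0.0607]
-0.12 51 [-0.1069  0.0623]
-0.105 17 [-0.141   0.0672]
-0.09 0 0
-0.075 0 0
```

```bash
python3 - <<'E'
from h import *
a=CR[2]
p=pusher(c2w(-.049,-.012),a)
servo_line([*p,.032],quat(a),rate=.05)
print(current_clock(),current_position(),current_force())
sleep(.5);look("c",("side",))
c=dict(np.load("side_c.npz"));P=cloud(c)
Q=P.reshape(-1,3);X,Y=tofr(Q,*CR)
for lo in np.arange(-.16,-.06,.015):
    k=(X>lo)&(X<lo+.015)&(Q[:,2]>.056)&(Q[:,2]<.085)&(abs(Y)<.08);print(round(lo,3),k.sum(),np.round([Y[k].mean(),Q[k,2].max()],4) if k.sum() else 0)
E
python3 -c "
import cv2
cv2.imwrite('pics/c.png',cv2.resize(cv2.imread('pics/side_c.png')[80:300,230:480],None,fx=2.5,fy=2.5))"
```

```text
10.1833 [0.53770005 0.05324787 0.03195187] [ 0.25002863 -1.02962942  0.78811837]
-0.16 0 0
-0.145 45 [-0.0056  0.069 ]
-0.13 46 [-0.007   0.0702]
-0.115 54 [-0.0199  0.0784]
-0.1 11 [-0.0642  0.0796]
-0.085 0 0
-0.07 0 0
```

View pics/c.png

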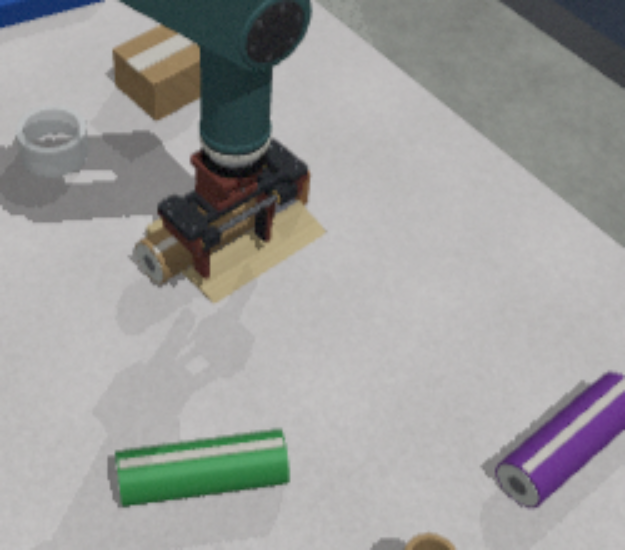

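The tube appears to be in the V, with its near end at side pixel (290,185). I'll back off, raise the hand and verify.

```bash
cat >> h.py <<'E'
def tubeV(c):
    Q=cloud(c).reshape(-1,3);X,Y=tofr(Q,*CR)
    m=(abs(Y)<.06)&(X>-.2)&(X<.1)&(Q[:,2]>.04)&(Q[:,2]<.08)
    R=np.c_[X,Y,Q[:,2]]
    top=R[m&(X<.085)];
    def res(p): return np.hypot(top[:,1]-p[0]-p[1]*(top[:,0]+.05),top[:,2]-p[2])-.03
    r=least_squares(res,[0,0,.0366],loss="soft_l1",f_scale=.002)
    return r.x,np.percentile(top[:,0],[.3,99.7]),len(top)
E
python3 - <<'E'
from h import *
a=CR[2]
p=pusher(c2w(-.049,-.012),a,.03)
servo_line([*p,.04],rate=.15)
servo_line([*p,.16],rate=.25)
q=c2w(-.20,0)
move_gripper(0.0)
print(inverse_kinematics([*q,.15],quat(a)))
move_ptp([*q,.15],quat(a))
print(current_clock(),current_position())
look("d",("side","top"))
for n in("side","top"):print(n,tubeV(dict(np.load(f"{n}_d.npz"))))
E
python3 -c "
import cv2,numpy as np
a=cv2.imread('pics/top_d.png')[90:290,180:440];b=cv2.imread('pics/side_d.png')[90:290,200:460]
cv2.imwrite('pics/d.png',cv2.resize(np.hstack([a,b]),None,fx=1.5,fy=1.5))"
```

```text
[ 7.20761636e-02  1.59011703e-01  2.01557841e+00 -4.44089210e-16
  9.67002545e-01  1.55761636e-02]
13.7917 [0.38619853 0.0967988  0.15069032]
side (array([-0.00217811,  0.00573997,  0.03477183]), array([-0.14107445,  0.04131238]), 891)
top (array([-0.00037928,  0.00817248,  0.03752474]), array([-0.07675993,  0.03992304]), 746)
```

View pics/d.png

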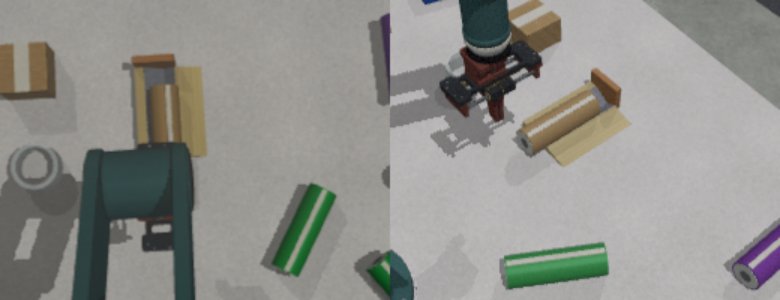

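The tube lies in the V: axis within about 2 mm, 0.006 rad askew, near end at cradle x ≈ -0.141 and about 49 mm short of the stop. Now I'll push its near end with the shut fingers.

```bash
python3 - <<'E'
from h import *
a=CR[2]
servo_line([*c2w(-.20,0),.03],rate=.12)
f0=np.array(current_force())
r=servo_line([*c2w(-.120,0),.03],rate=.04,contact_N=12)
print(r,w2c(current_position()),np.array(current_force())-f0,current_clock())
r=servo_line([*c2w(-.096,0),.03],rate=.015,contact_N=6)
print(r,w2c(current_position()),np.array(current_force())-f0,current_clock())
look("e",("side","top"))
for n in("side","top"):print(n,tubeV(dict(np.load(f"{n}_e.npz"))))
E
python3 -c "
import cv2,numpy as np
a=cv2.imread('pics/top_e.png')[90:290,180:440];b=cv2.imread('pics/side_e.png')[90:290,200:460]
cv2.imwrite('pics/e.png',cv2.resize(np.hstack([a,b]),None,fx=1.5,fy=1.5))"
```

```text
False (np.float64(-0.11995798273582094), np.float64(-2.4580463472203933e-05)) [-2.41393012  0.20462947 -1.19709407] 17.1917
True (np.float64(-0.10212251059887986), np.float64(8.178782111783502e-06)) [-0.7003365   1.31420094 -0.64130376] 18.3667
side (array([-0.00158238,  0.00552519,  0.03474125]), array([-0.11409301,  0.08406587]), 808)
top (array([0.00019322, 0.00328422, 0.03756368]), array([0.02426207, 0.08482065]), 367)
```

View pics/e.png

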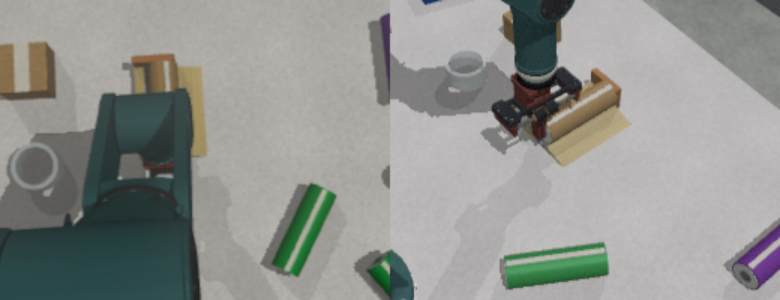

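```bash
python3 - <<'E'
from h import *
f0=np.array(current_force())
r=servo_line([*c2w(-.094,0),.03],rate=.01,contact_N=8)
print(r,w2c(current_position()),np.array(current_force())-f0)
sleep(.2)
servo_line([*c2w(-.15,0),.03],rate=.08)
servo_line([*c2w(-.16,0),.15],rate=.2)
move_ptp([.38,.30,.25],quat(.8))
sleep(.3);look("f",("side","top"))
for n in("side","top"):
    c=dict(np.load(f"{n}_f.npz"));print(n,tubeV(c))
    Q=cloud(c).reshape(-1,3)
    for nm,b in(("core",[.40,-.46,.5,-.36]),("tape",[.4,.33,.55,.47]),("carton",[.57,.3,.72,.45])):
        m=(Q[:,0]>b[0])&(Q[:,1]>b[1])&(Q[:,0]<b[2])&(Q[:,1]<b[3])&(Q[:,2]>.03)&(Q[:,2]<.1)
        if m.any():print(nm,np.round(np.percentile(Q[m],[1,99],axis=0),3).tolist())
print(current_clock())
E
python3 -c "
import cv2,numpy as np
a=cv2.imread('pics/top_f.png')[100:220,220:350];b=cv2.imread('pics/side_f.png')[110:230,250:380]
cv2.imwrite('pics/f.png',cv2.resize(np.hstack([a,b]),None,fx=3,fy=3))"
```

```text
True (np.float64(-0.1024867951420434), np.float64(1.2640929605774696e-05)) [ 0.37163282 -0.648502   -0.43529153]
side (array([-0.00235596,  0.00512574,  0.03452783]), array([-0.09271914,  0.08437791]), 837)
core [[0.413, -0.436, 0.031], [0.464, -0.385, 0.087]]
tape [[0.416, 0.331, 0.03], [0.509, 0.412, 0.051]]
carton [[0.606, 0.337, 0.031], [0.708, 0.439, 0.073]]
top (array([-0.00028682,  0.00491908,  0.03746215]), array([-0.0921035 ,  0.08442803]), 1141)
core [[0.413, -0.432, 0.032], [0.465, -0.379, 0.089]]
tape [[0.421, 0.33, 0.031], [0.509, 0.411, 0.055]]
carton [[0.607, 0.341, 0.033], [0.707, 0.442, 0.077]]
22.0167
```

View pics/f.png

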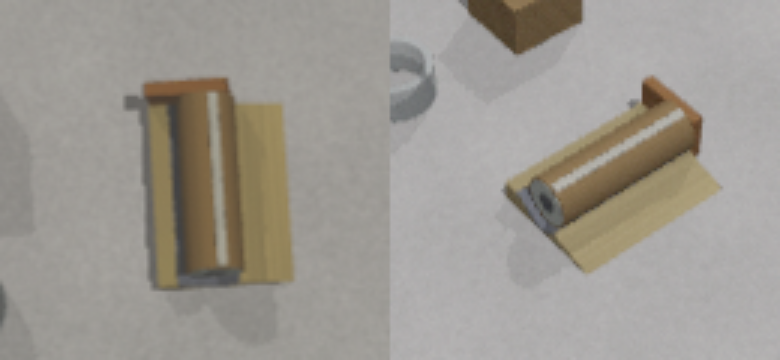

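The near end is at cradle x ≈ -0.092 and the far end meets the stop in both views. A second push stopped at the same place, and the bystanders have not moved. Handing in.

```bash
python3 -c "
from bench import *
close_job()"
```

```text
the job is handed in; nothing more can be done
```

I rolled the brown mailing tube along the bench with the open fingertips, up the ramp and over the crest into the V. I then slid it along with the shut fingers until it met the end stop, backed the arm clear and handed the job in at about 22 s.

- **In the V:** the axis is within about 2 mm of the V's line and 0.005 rad off parallel. Its height is about 35–37 mm depending on the camera.
- **Against the stop:** a second light push stopped at the same spot. In the depth data the near end reads cradle x ≈ -0.092 m, where -0.090 m is ideal. That puts the tube about 2 mm from ideal, inside the 5 mm tolerance and about the calibration error.
- **Bystanders:** the core and carton read where they started to within about 2 mm. The tape roll's edge differed by up to 6 mm in the top view but not in the side view, so I take that as measurement noise.
- **Not checked:** I inferred the quarter turn on the bench from the distance pushed and did not measure it. I read the hand force only at the end of each push, where it was about 3 N or less; the peak force and the tube's speed were not recorded.

No check failed.

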